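Latch the sample cartridge and prove it by a tug

ROBOT

A 6-joint arm with a two-finger parallel gripper is mounted at the origin on the work surface. World frame = base frame: x ahead of the robot, y to its left, z up, the work surface at z = 0. Lengths are in m, angles in rad, forces in N, time in s.
With the tool pointing down it reaches from about 0.3 to 0.875 m from the base axis. Payload 6.4 kg.
Tool frame: the origin (TCP) lies at the very end of the fingers, on their centre line; the grasp point (between the pads) lies 19 mm behind it (ctrl.grip_point_offset is the z of the grasp point in the tool frame, in m); z points along the fingers, y is the direction in which the jaws open and shut (so a half turn about z gives the same grasp; the last joint's range is limited). The gripper opens to 85 mm and grips with 20 to 120 N. Pads are 22 mm wide; open, the fingers measure 114 mm over their backs; the gripper's body (76 mm by 85 mm) begins 54 mm behind the grasp point. The pads swing forward as they close: fully open they stand 13 mm farther back than shut.
Start: joints at [0.947, 0.181, 1.607, -0, 1.354, -0.206], TCP at [0.233, 0.526, 0.231] pointing down, gripper open.
Joint ranges: [-2.99, 2.99], [-0.89, 2.07], [0.3, 2.58], [-1.14, 4.28], [0, 2.63], [-3.12, 3.12]. Speed limits (rad/s): [2.57, 2.57, 3.01, 3.14, 3.14, 3.14].

INTERFACE

Orientations are given as a unit quaternion [w, x, y, z].
In Python, from bench import status, cams, ctrl gives the robot as it stands.
- The arm moves only by the shell command python3 -m handwheel 'ROWS'. ROWS is JSON, a list of rows, each an object with "grip": the finger opening in cm, from 0 to 8.54; "linear": the shift along the tool's x, y, z in cm, a list of three; "rotation": the turn, a rotation vector about the tool's x, y, z in degrees, a list of three. A call has 1 to 12 rows; each row is the pose to reach, as a shift and turn from the pose commanded when the call began, along the tool's axes at that moment; what a row does not reach only later rows make up. A row lasts 1/12 s, in which the tool goes at most 41.7 mm and 7.16 degrees, less where a joint would pass 70% of its speed; a pose out of reach is approached as far as the arm can. A call with a gripper value outside its range is refused whole. The fingers move at their own pace and stop on an object; the grip force is fixed at half the most. Time passes only in rows, so rows that repeat a pose let the fingers close. It gives the time, the measured TCP pose, the force and the opening at its end, in the units of the state.
- status.get_obs(): the state, without advancing time (a new reading comes with each control period).
- cams.camera(name): name is "side" or "top"; returns the picture (400x640x3 uint8, red, green, blue); there is no depth.
- cams.camera_info(name): a dict with "fovy" (degrees; the focal length in pixels is half the picture's height over the tangent of half this angle, whatever the lens; pixels are square), "cx", "cy" (the principal point, pixels), "world_from_camera" (4x4, takes a point from camera to world coordinates). Camera axes: x right, y down, z forward; pixel columns grow to the right and rows downward; lengths in m; the calibration is good to about 2 mm. A picture is of the moment at which its call begins. camera_info takes no time and is no camera call.
- ctrl.hand_in(): hands the job in, once; it reports no verdict.
The state is a dict: "time_s": time; "q": joint angles; "dq": joint speeds; "joint_efforts": joint torques, N m; "eef_pos": TCP position; "eef_rot": TCP orientation; "wrist_force": force on the tool from outside, world axes, zero at the start; "torque": the same for the moment, N m; "opening": opening from 0.0 (shut) to 1.0 (fully open).
Only numpy, scipy, OpenCV 4.12 (cv2) and the standard library are available. Lean on these libraries where they do the work, as an engineer would, in place of code of your own. Each camera call takes 0.05 s, during which the arm holds its last target.

TASK

Load the blue sample cartridge into the sloping loading station: press it fully home in one of the two bays, then tug it firmly by its pull bar and hold the pull for a moment to prove that it has latched. One bay's catches are worn and let go: if the cartridge lifts free, seat it in the other bay and tug it there. Leave it latched and fully home, with the bar let go, and do not push the other things on the bench about.

Things in the scene. Friction and masses are not known exactly. Their poses are not given: they have to be found in the camera images.
- cartridge_mid (a point): Blue sample cartridge: block 56 (x) x 64 (y) x 20 mm high, two glass windows on top, black upright pull bar over its middle. Point on its axis, 32 mm above the underside; z out of its top. Same after a half turn. 0.13 to 0.21 kg. Starts flat on the bench in one of four spots left or right of the station.
- cartridge_grip (a point): Centre of the best grip on the cartridge's pull bar, 50 mm above the underside, on the axis; it moves with the bar. The bar is 44 mm along the cartridge's x and 10 mm thick along its y (pinch it across the thickness); it spans 28 to 64 mm above the underside.
- cartridge_pull (a joint): How far the pull bar is drawn out of the cartridge on its built-in spring, 0 to 0.008 m along the cartridge's z. 0 at rest and when carried freely: the spring needs about 5 N to start and 10.5 N for all 8 mm, so it comes out only when something holds the block back. Drawn out 6 mm or more is a firm tug.
- bay_left: Left (+y) bay of the station. Origin: centre of the bay floor, where the cartridge's underside rests when home (its middle point then 32 mm up the bay's z). z is the way out, leaning 30 degrees from vertical towards the robot; y across the station, x up the slope. The cartridge goes in square, either way round, with 1.5 mm play each side; the bay is slick.
- bay_right: Right (-y) bay, made just like the left one, same axes. In both the walls are 16 mm high, the front and back ones flared up to 27 mm, and 40 mm to either side (y) of the centre stand grey catch housings up to 41 mm above the floor, each with an orange nose sticking in, 21.5 to 36.5 mm above the floor, sloped on top.
- left_catch (a point): Point on the left bay's axis 21.5 mm above its floor: height of the catch noses' undersides. Put down lightly, the cartridge may rest on the noses' slopes, up to 36 mm above home; a push of about 5 to 15 N down the bay's z snaps it under. A sound catch then holds it, with 1.5 mm of lift play.
- right_catch (a point): The same point of the right bay. The catches of the two bays look alike, but one bay's pair is worn, left or right at random: there the cartridge goes home too, but lifts out again at under 5 N, with its pull bar not drawn out.
- station: Fixed white loading station, origin on the bench below the middle of the bays; x away from the robot, y left. Base 200 x 310 mm. Bay floor centres at y +-55, 75 mm high. Posts at y +-143, x 75 to 105 mm carry a brow 308 mm wide, x 67 to 115, 182 to 247 mm high, behind and above the bays. Other fixed gear, up to 170 mm high, stands at x over 0.8 m and |y| over 0.55 m.
- blank_mid (a point): Bystander: a dummy cartridge, same shape and size as the blue one but grey with a white pull bar; this point is on its axis, 32 mm above its underside.
- jar_mid (a point): Bystander: amber glass jar with white cap, 52 mm across, 70 mm high; point half-way up.
- dish_mid (a point): Bystander: open glass dish, 72 mm across, 30 mm high; point half-way up.
- bottle_mid (a point): Bystander: white bottle with blue cap, 48 mm across, 150 mm high; point half-way up.
- pack_mid (a point): Bystander: flat grey power pack, 60 x 110 x 30 mm; point half-way up.
- gauge_mid (a point): Bystander: small steel block with a brass knob, 70 x 50 mm, 32 mm high; point half-way up.
- driver_grip (a point): Bystander: screwdriver with red handle lying on the bench, 170 mm long; point in the handle.

How it is judged:
On the way, in this order (a step that is already met when the one before it is completed fails the run):
1. the cartridge is pressed home in one of the bays (((z of cartridge_mid in the frame of bay_left between 0.028 and 0.035 m and x of cartridge_mid in the frame of bay_left between -0.005 and 0.005 m and y of cartridge_mid in the frame of bay_left between -0.005 and 0.005 m and angle between the z axis of cartridge_mid and the z axis of bay_left, either way round below 0.1 rad) or (z of cartridge_mid in the frame of bay_right between 0.028 and 0.035 m and x of cartridge_mid in the frame of bay_right between -0.005 and 0.005 m and y of cartridge_mid in the frame of bay_right between -0.005 and 0.005 m and angle between the z axis of cartridge_mid and the z axis of bay_right, either way round below 0.1 rad))), for 0.2 s.
2. with the cartridge held back by its catch, its pull bar is drawn out by more than 4 mm and held so for 0.3 s (((z of cartridge_mid in the frame of bay_left between 0.028 and 0.0375 m and x of cartridge_mid in the frame of bay_left between -0.005 and 0.005 m and y of cartridge_mid in the frame of bay_left between -0.005 and 0.005 m and angle between the z axis of cartridge_mid and the z axis of bay_left, either way round below 0.1 rad) or (z of cartridge_mid in the frame of bay_right between 0.028 and 0.0375 m and x of cartridge_mid in the frame of bay_right between -0.005 and 0.005 m and y of cartridge_mid in the frame of bay_right between -0.005 and 0.005 m and angle between the z axis of cartridge_mid and the z axis of bay_right, either way round below 0.1 rad)) and value of joint cartridge_pull above 0.004 m), for 0.3 s.
At the end, for the whole second after the job is handed in: The cartridge is home in either bay: its middle point within 5 mm of the bay's axis in x and y, less than 3 mm above its home height, square to the bay within 0.1 rad, at rest, its pull bar back in (under 2 mm) (((z of cartridge_mid in the frame of bay_left between 0.028 and 0.035 m and x of cartridge_mid in the frame of bay_left between -0.005 and 0.005 m and y of cartridge_mid in the frame of bay_left between -0.005 and 0.005 m and angle between the z axis of cartridge_mid and the z axis of bay_left, either way round below 0.1 rad) or (z of cartridge_mid in the frame of bay_right between 0.028 and 0.035 m and x of cartridge_mid in the frame of bay_right between -0.005 and 0.005 m and y of cartridge_mid in the frame of bay_right between -0.005 and 0.005 m and angle between the z axis of cartridge_mid and the z axis of bay_right, either way round below 0.1 rad)) and value of joint cartridge_pull below 0.002 m and linear speed of cartridge below 0.02 m/s); the robot touches nothing.
It fails at once if a bystander is moved more than 30 mm (distance of any of blank_mid, jar_mid, dish_mid, bottle_mid, pack_mid, gauge_mid, driver_grip from where it was at the start of the episode above 0.03 m).
It also fails if it takes over 67 s, if anything falls off the work surface, if the arm or the gripper's body presses on something with over 40 N, if the wrist force passes 120 N, or if a joint passes its speed limit or range.

## Working session

There is one attempt and no reset: what is moved stays moved. The work goes in short steps, Python scripts to look and compute and a shell command to move; the robot and the scene stay as the last step left them, time stands still between calls to the robot, and variables do not carry over. Pictures are saved under pics/ and viewed, and the job is handed in when it is done.

```bash
ls; mkdir -p pics; python3 - <<'E'
from bench import status,cams,ctrl
import cv2
for n in ("side","top"):
    im=cams.camera(n); cv2.imwrite(f"pics/{n}0.png",im[:,:,::-1]); print(n,cams.camera_info(n))
print(status.get_obs(),ctrl.grip_point_offset)
E
```

```text
pics
side {'fovy': 53.003140517760365, 'cx': 319.7060338201737, 'cy': 204.64672867189688, 'world_from_camera': array([[ 0.95608134, -0.16285465,  0.24369414,  0.21141359],
       [-0.29308807, -0.53915082,  0.78956683, -0.83323324],
       [ 0.00280327, -0.82631396, -0.56320279,  0.68371757],
       [ 0.        ,  0.        ,  0.        ,  1.        ]])}
top {'fovy': 55.75818152043221, 'cx': 317.572466157851, 'cy': 202.23581928425082, 'world_from_camera': array([[ 0.00232869, -0.98857044,  0.15074169,  0.34212102],
       [-0.99968313, -0.00607962, -0.0244271 , -0.01041259],
       [ 0.02506436, -0.15063704, -0.98827135,  0.98086813],
       [ 0.        ,  0.        ,  0.        ,  1.        ]])}
{'time_s': 0.1, 'q': array([ 9.46732504e-01,  1.81519434e-01,  1.60791856e+00, -6.53460647e-07,
        1.35381476e+00, -2.06294376e-01]), 'dq': array([ 1.22248906e-04,  4.00551266e-05, -1.89525356e-03,  1.03900465e-03,
        5.06610936e-04,  6.46812722e-04]), 'joint_efforts': array([ 7.86772907e-04, -4.45871472e+01, -3.52242029e+01, -2.19218978e-04,
        4.08667984e-03, -2.46593248e-05]), 'eef_pos': array([0.23296705, 0.5251329 , 0.23043953]), 'eef_rot': array([-3.34511953e-04,  2.07368855e-01,  9.78262474e-01, -7.59661078e-04]), 'wrist_force': array([ 0.18675736, -0.33369417, -0.03949325]), 'torque': array([ 0.02813115, -0.01460266,  0.01688309]), 'opening': 1.0014405761228629} -0.0187
```

View pics/top0.png

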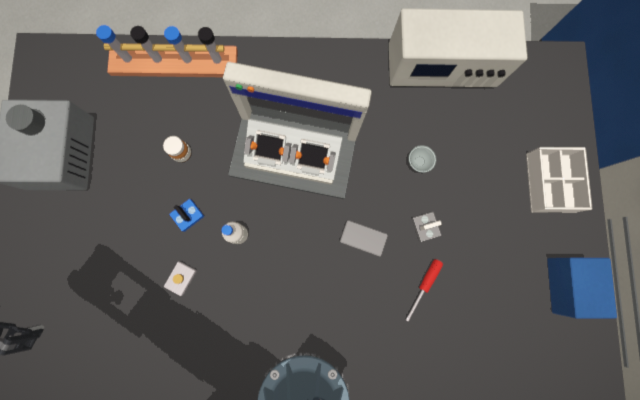

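View pics/side0.png

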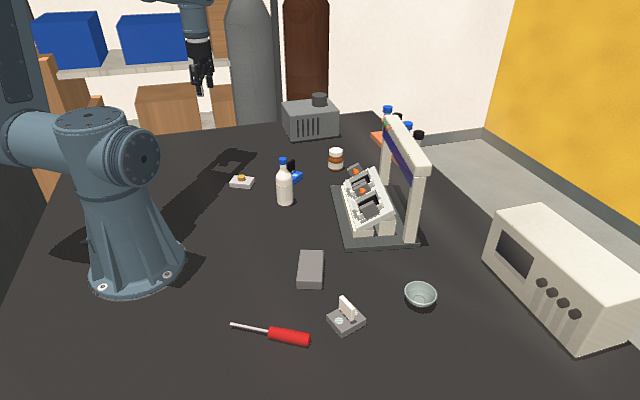

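The top view shows the blue cartridge at about (186,215), with the bottle at (234,232), the jar at (178,148) and the gauge at (180,278) around it. The station is near (293,150) and yawed. I'll enlarge the details.

```bash
python3 - <<'E'
import cv2,numpy as np
im=cv2.imread("pics/top0.png")
c=cv2.resize(im[190:245,150:255],None,fx=7,fy=7,interpolation=cv2.INTER_CUBIC); cv2.imwrite("pics/c1.png",c)
c=cv2.resize(im[55:200,222:377],None,fx=4,fy=4,interpolation=cv2.INTER_CUBIC); cv2.imwrite("pics/c2.png",c)
im=cv2.imread("pics/side0.png")
c=cv2.resize(im[105:255,265:435],None,fx=4,fy=4,interpolation=cv2.INTER_CUBIC); cv2.imwrite("pics/c3.png",c)
E
```

```text
(no output)
```

View pics/c1.png

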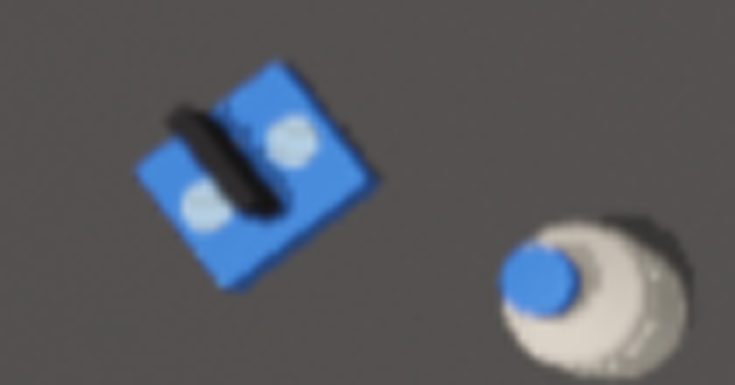

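View pics/c2.png

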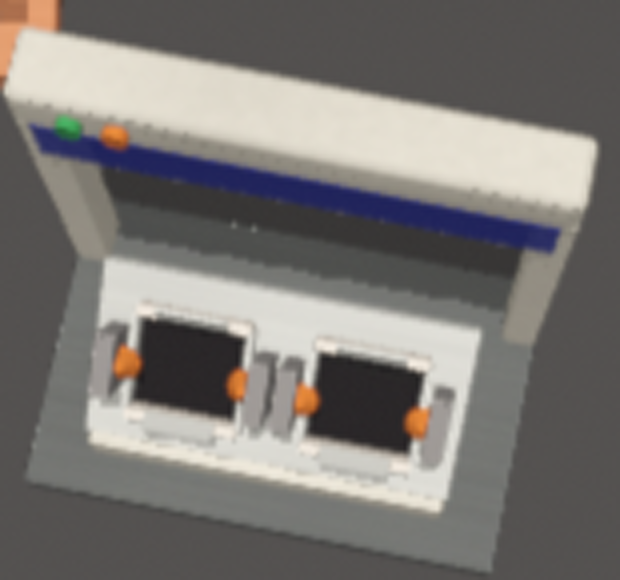

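View pics/c3.png

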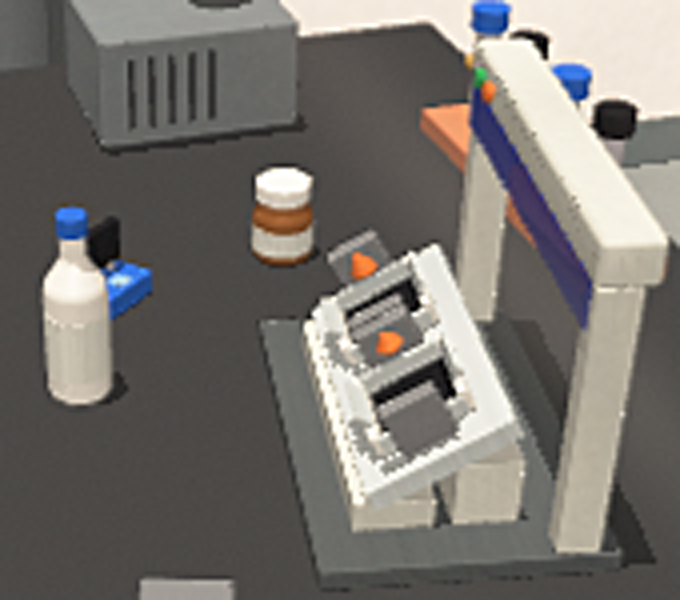

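```bash
cat > h.py <<'E'
import numpy as np,cv2
from scipy.optimize import least_squares
from scipy.spatial.transform import Rotation as R
from bench import cams
def P(n,X):
    i=cams.camera_info(n);T=np.linalg.inv(i["world_from_camera"]);f=200/np.tan(np.radians(i["fovy"]/2))
    X=np.atleast_2d(X);c=X@T[:3,:3].T+T[:3,3]
    return np.c_[i["cx"]+f*c[:,0]/c[:,2],i["cy"]+f*c[:,1]/c[:,2]]
def ray(n,uv,z):
    i=cams.camera_info(n);T=i["world_from_camera"];f=200/np.tan(np.radians(i["fovy"]/2))
    d=T[:3,:3]@[(uv[0]-i["cx"])/f,(uv[1]-i["cy"])/f,1];return T[:3,3]+d*(z-T[2,3])/d[2]
def SE(p,X): # planar pose
    return R.from_euler('z',p[2]).apply(np.atleast_2d(X))+[p[0],p[1],0]
s,c=np.sin(np.pi/6),np.cos(np.pi/6)
B=np.array([[c,0,-s],[0,1,0],[s,0,c]])  # bay axes columns in station frame
def bay(sd,X): return np.atleast_2d(X)@B.T+[0,.055*sd,.075]
E
cat > fit.py <<'E'
from h import *
t=lambda a:np.array(a)/4+[222,55]; d=lambda a:np.array(a)/4+[265,105]
obs=[]
for X,u in [((.115,.154,.247),(25,30)),((.115,-.154,.247),(597,142)),((.067,-.154,.247),(580,212)),((.067,.154,.247),(5,95))]: obs.append(("top",np.array(X),t(u)))
for sd,sy,u in [(1,1,(125,362)),(1,-1,(237,385)),(-1,1,(305,400)),(-1,-1,(417,423))]: obs.append(("top",bay(sd,[0,sy*.034,.029])[0],t(u)))
for X,u in [((.067,-.154,.247),(598,243)),((.115,-.154,.247),(665,240)),((.067,-.154,.182),(595,290+28))][:2]: obs.append(("side",np.array(X),d(u)))
for sd,u in [(1,(363,265)),(-1,(388,343))]: obs.append(("side",bay(sd,[0,.034,.029])[0],d(u)))
def res(p): return np.concatenate([P(n,SE(p,X))[0]-u for n,X,u in obs])
r=least_squares(res,[.6,.05,0.],loss="soft_l1"); print("station",r.x,np.degrees(r.x[2])); print(res(r.x).reshape(-1,2).round(1))
rt=least_squares(lambda p:res(p)[:16],r.x);rs=least_squares(lambda p:res(p)[16:],r.x);print(rt.x,rs.x)
# cartridge
u=lambda a:np.array(a)/7+[150,190]
h=[(.028,.032,.02),(-.028,.032,.02),(-.028,-.032,.02),(.028,-.032,.02)]
o=[(280,58),(135,170),(228,290),(372,180)]
# bar direction in image: (185,112)->(270,208): parallel to edges (135,170)-(228,290)
C=[ray("top",u(a),.02) for a in o]; C=np.array(C); print(C.round(4)); L=np.linalg.norm(np.roll(C,-1,0)-C,axis=1); print("edges",L.round(4),C.mean(0))
e=(C[2]-C[1])+(C[3]-C[0]);print("bar dir yaw (if along this edge)",np.degrees(np.arctan2(e[1],e[0])))
e=(C[0]-C[1])+(C[3]-C[2]);print("other",np.degrees(np.arctan2(e[1],e[0])))
print("bar top ends",[ray("top",u(a),.062).round(4) for a in [(185,112),(272,208)]])
E
python3 fit.py
```

```text
station [ 0.61023872  0.03197002 -0.20706204] -11.86378117812503
[[-0.9 -4.1]
 [ 1.7 -1.4]
 [ 1.6  2.7]
 [-1.6  0.8]
 [ 0.3 -0.4]
 [-0.1 -0.3]
 [ 0.  -0.4]
 [-0.3 -0.2]
 [-3.   0.1]
 [ 1.   0. ]
 [-0.9 -0. ]
 [-0.5  0.4]]
[ 0.60931559  0.03176028 -0.19821288] [ 0.6124538   0.03215268 -0.20457254]
[[0.4969 0.2918 0.02  ]
 [0.4555 0.3417 0.02  ]
 [0.4122 0.3059 0.02  ]
 [0.4523 0.2563 0.02  ]]
edges [0.0648 0.0562 0.0637 0.057 ] [0.45421272 0.29890198 0.02      ]
bar dir yaw (if along this edge) -140.96558622465759
other -50.667712311642305
bar top ends [array([0.4709, 0.3103, 0.062 ]), array([0.4375, 0.2785, 0.062 ])]
```

```bash
cat > ov.py <<'E'
from h import *
import sys
p=[float(a) for a in sys.argv[1:4]]; out=sys.argv[4]
def box(x0,x1,y0,y1,z0,z1):
    return np.array([(x,y,z) for x in(x0,x1) for y in(y0,y1) for z in(z0,z1)])
E=[(0,1),(0,2),(0,4),(1,3),(1,5),(2,3),(2,6),(3,7),(4,5),(4,6),(5,7),(6,7)]
bx=[box(.067,.115,-.154,.154,.182,.247),box(.075,.105,.135,.151,0,.182),box(.075,.105,-.151,-.135,0,.182)]
for sd in(1,-1): bx.append(bay(sd,box(-.0295,.0295,-.0335,.0335,0,.016))); bx.append(bay(sd,box(-.0005,.0005,-.04,.04,.0215,.041)))
for n,o,w,sc in(("top",(222,55),(155,145),5),("side",(265,105),(170,150),4)):
    im=cv2.imread(sys.argv[5]%n)[o[1]:o[1]+w[1],o[0]:o[0]+w[0]]; im=cv2.resize(im,None,fx=sc,fy=sc,interpolation=cv2.INTER_CUBIC)
    for k,b in enumerate(bx):
        q=((P(n,SE(p,b))-o+.5)*sc).round().astype(int)
        for i,j in E: cv2.line(im,tuple(map(int,q[i])),tuple(map(int,q[j])),(0,255,0) if k<3 else(255,0,255),1)
    g=SE(p,[[-.1,-.155,0],[.1,-.155,0],[.1,.155,0],[-.1,.155,0]]); q=((P(n,g)-o+.5)*sc).round().astype(np.int32)
    cv2.polylines(im,[q],True,(0,255,255),1)
    cv2.imwrite(f"pics/{out}_{n}.png",im)
E
python3 ov.py .6102 .0320 -.205 ov1 pics/%s0.png
```

```text
(no output)
```

View pics/ov1_top.png

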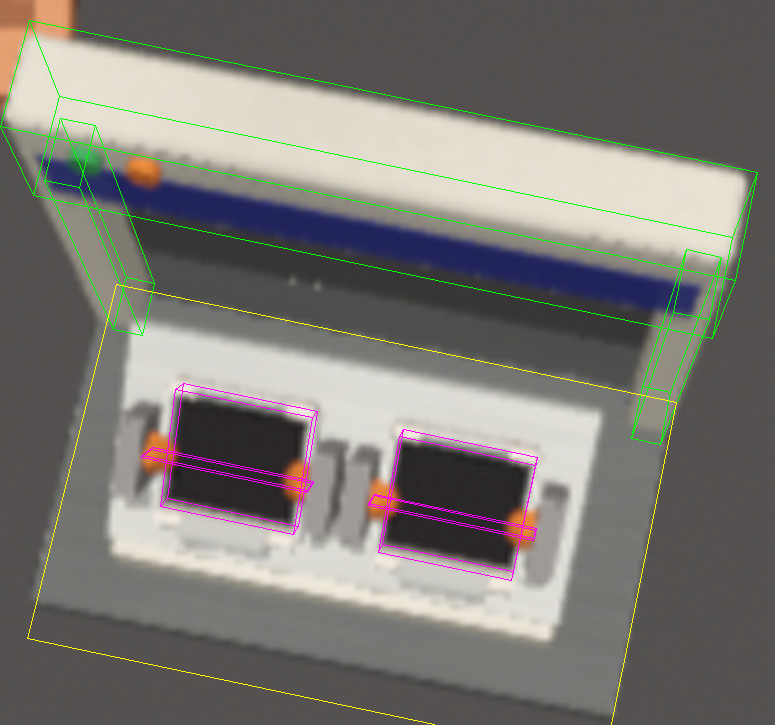

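View pics/ov1_side.png

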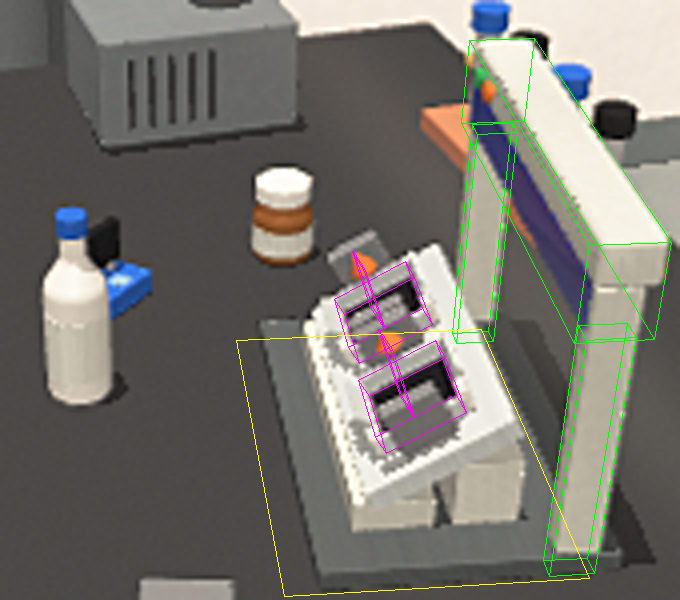

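```bash
python3 - <<'E'
import cv2
im=cv2.imread("pics/top0.png"); cv2.imwrite("pics/b1.png",cv2.resize(im[118:188,238:343],None,fx=7,fy=7,interpolation=cv2.INTER_NEAREST))
im=cv2.imread("pics/side0.png"); cv2.imwrite("pics/b2.png",cv2.resize(im[155:240,325:405],None,fx=7,fy=7,interpolation=cv2.INTER_NEAREST))
E
```

```text
(no output)
```

View pics/b1.png

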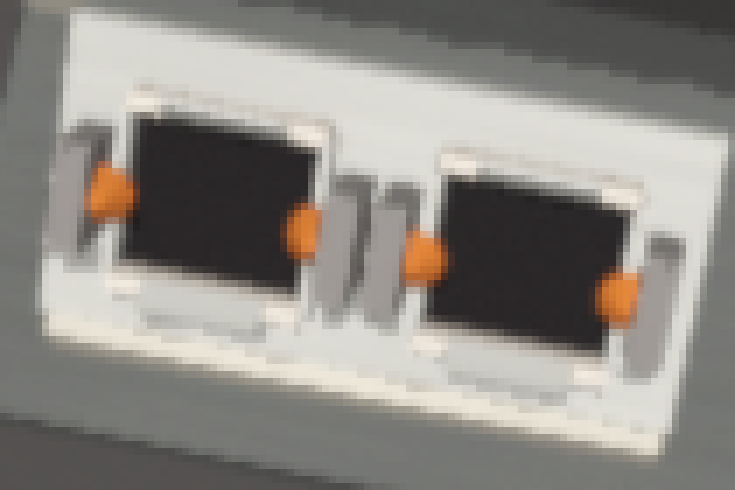

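View pics/b2.png

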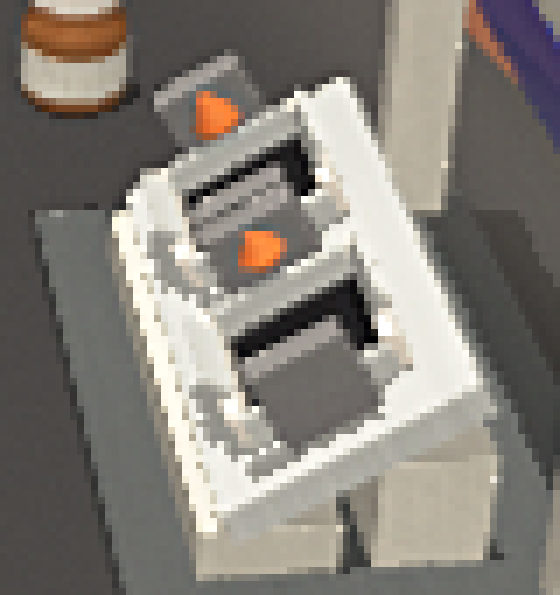

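```bash
cat >> h.py <<'E'
from bench import status
def cur():
    o=status.get_obs(); q=o["eef_rot"]; return o,o["eef_pos"],R.from_quat([q[1],q[2],q[3],q[0]])
def rel(pt,Rt,n=1):
    o,p,Rc=cur(); print("t",round(o["time_s"],2),"p",p.round(4),"F",o["wrist_force"].round(1),"open",round(o["opening"],3))
    print("linear",(Rc.inv().apply(np.array(pt)-p)*100).round(2),"rot",np.degrees((Rc.inv()*Rt).as_rotvec()).round(2))
def Rdown(yy): # tool down, tool y yaw deg
    a=np.radians(yy); y=np.array([np.cos(a),np.sin(a),0]); z=np.array([0,0,-1.]); return R.from_matrix(np.c_[np.cross(y,z),y,z])
E
python3 - <<'E'
from h import *
print("bottle cap",ray("top",(150+540/7,190+280/7),.15), "base rim", ray("top",(150+640/7,190+320/7),.03))
rel([.454,.300,.17],Rdown(129.2))
rel([.454,.300,.05],Rdown(129.2))
E
```

```text
bottle cap [0.40624389 0.16664864 0.15      ] base rim [0.40137756 0.156186   0.03      ]
t 0.1 p [0.233  0.5251 0.2304] F [ 0.2 -0.3 -0. ] open 1.001
linear [-29.34 -11.6    6.05] rot [ -0.07  -0.07 -63.14]
t 0.1 p [0.233  0.5251 0.2304] F [ 0.2 -0.3 -0. ] open 1.001
linear [-29.34 -11.58  18.05] rot [ -0.07  -0.07 -63.14]
```

```bash
python3 -m handwheel '[{"grip":4,"linear":[-29.3,-11.6,4],"rotation":[0,0,-63.2]},{"grip":4,"linear":[-29.3,-11.6,4],"rotation":[0,0,-63.2]},{"grip":4,"linear":[-29.3,-11.6,4],"rotation":[0,0,-63.2]},{"grip":4,"linear":[-29.3,-11.6,4],"rotation":[0,0,-63.2]},{"grip":4,"linear":[-29.3,-11.6,4],"rotation":[0,0,-63.2]},{"grip":4,"linear":[-29.3,-11.6,4],"rotation":[0,0,-63.2]},{"grip":4,"linear":[-29.3,-11.6,4],"rotation":[0,0,-63.2]},{"grip":4,"linear":[-29.3,-11.6,4],"rotation":[0,0,-63.2]},{"grip":4,"linear":[-29.3,-11.6,4],"rotation":[0,0,-63.2]},{"grip":4,"linear":[-29.3,-11.6,4],"rotation":[0,0,-63.2]},{"grip":4,"linear":[-29.3,-11.6,4],"rotation":[0,0,-63.2]},{"grip":4,"linear":[-29.3,-11.6,4],"rotation":[0,0,-63.2]}]'
python3 - <<'E'
from h import *
rel([.454,.300,.10],Rdown(129.2))
rel([.454,.300,.031],Rdown(129.2))
for n in ("side","top"): cv2.imwrite(f"pics/{n}1.png",cams.camera(n)[:,:,::-1])
im=cv2.imread("pics/top1.png");cv2.imwrite("pics/t1.png",cv2.resize(im[150:270,120:280],None,fx=5,fy=5))
E
```

```text
time_s: 1.1
eef_pos: [0.4538, 0.3004, 0.1909]
eef_rot: [-0.0, -0.335, 0.942, 0.0]
wrist_force: [-0.6, 0.7, -0.2]
opening: 0.467
t 1.1 p [0.4538 0.3004 0.1909] F [-0.6  0.7 -0.2] open 0.467
linear [ 0.   -0.05  9.09] rot [ 0.03 -0.05 -0.1 ]
t 1.1 p [0.4538 0.3004 0.1909] F [-0.6  0.7 -0.2] open 0.467
linear [-0.   -0.05 15.99] rot [ 0.03 -0.05 -0.1 ]
```

View pics/t1.png

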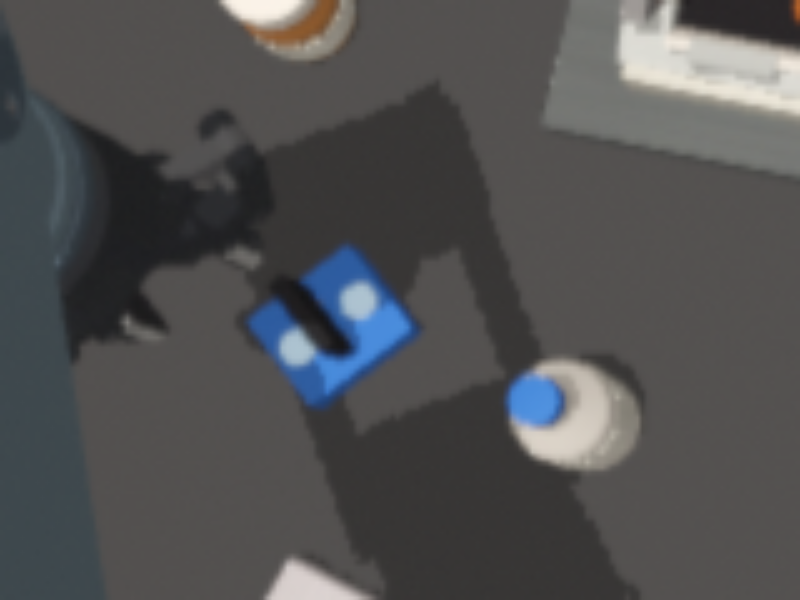

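View pics/side1.png

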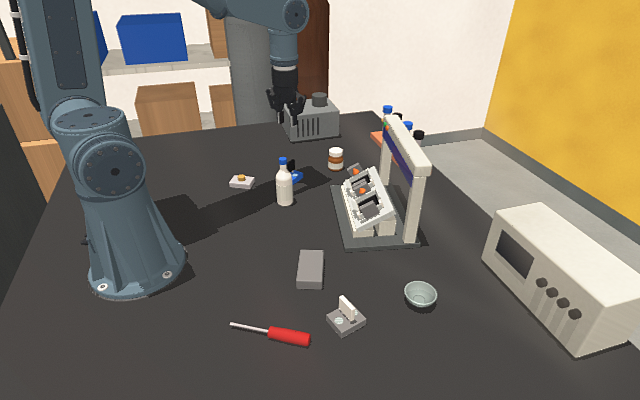

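```bash
python3 - <<'E'
from h import *
o,p,Rc=cur()
print(P("top",[p+Rc.apply([0,s*.020,-.004]) for s in(-1,0,1)]))
E
python3 -m handwheel '[{"grip":4,"linear":[0,0,4],"rotation":[0,0,0]},{"grip":4,"linear":[0,0,8],"rotation":[0,0,0]},{"grip":4,"linear":[0,0,10],"rotation":[0,0,0]},{"grip":4,"linear":[0,0,10],"rotation":[0,0,0]},{"grip":4,"linear":[0,0,10],"rotation":[0,0,0]}]'
python3 - <<'E'
from h import *
for n in ("side","top"): cv2.imwrite(f"pics/{n}2.png",cams.camera(n)[:,:,::-1])
rel([.454,.300,.031],Rdown(129.2))
im=cv2.imread("pics/top2.png");im2=cv2.imread("pics/side2.png");cv2.imwrite("pics/t2.png",np.hstack([cv2.resize(im[170:250,130:210],None,fx=5,fy=5),cv2.resize(im2[120:200,250:330],None,fx=5,fy=5)]))
E
```

```text
[[166.28755044 199.33111051]
 [158.37635396 205.28959356]
 [150.41895177 211.28287741]]
time_s: 1.62
eef_pos: [0.4529, 0.301, 0.0907]
eef_rot: [-0.001, -0.336, 0.942, -0.0]
wrist_force: [-0.2, 0.4, 0.6]
opening: 0.469
t 1.72 p [0.4552 0.3016 0.0933] F [ 1.  -0.4  0.6] open 0.469
linear [ 0.22 -0.04  6.23] rot [-0.06  0.17  0.08]
```

View pics/t2.png

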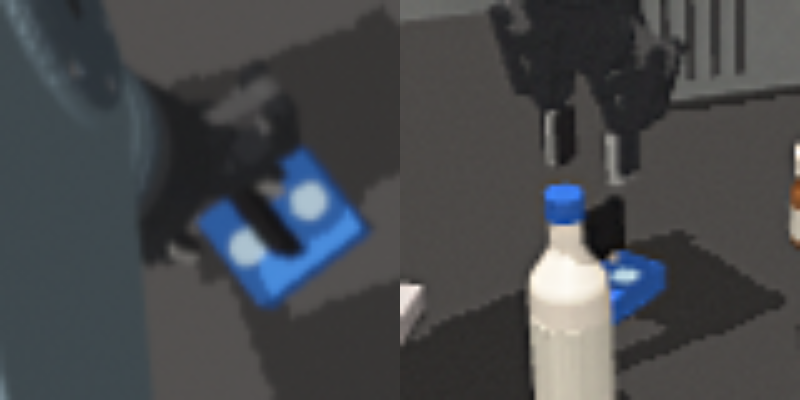

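```bash
python3 - <<'E'
from h import *
o,p,Rc=cur();print(P("top",[p+Rc.apply([0,s*.020,-.004]) for s in(-1,0,1)]),P("side",[p+Rc.apply([0,s*.020,0]) for s in(-1,0,1)]))
print(P("top",[[.454,.3,.064],[.454,.3,.02]]),P("side",[[.454,.3,.064],[.454,.3,.0]]))
E
```

```text
[[181.57331822 205.22500493]
 [174.58214116 210.55530595]
 [167.55495004 215.91306526]] [[293.18945939 155.27553738]
 [288.19466875 153.67411759]
 [283.27033318 152.09528696]]
[[180.02600214 212.81996013]
 [185.82872215 214.95328551]] [[288.32235521 162.03650183]
 [289.11346742 179.02609272]]
```

```bash
python3 -m handwheel '[{"grip":4,"linear":[0,0,3],"rotation":[0,0,0]},{"grip":4,"linear":[0,0,5],"rotation":[0,0,0]},{"grip":4,"linear":[0,0,6.0],"rotation":[0,0,0]},{"grip":4,"linear":[0,0,6.0],"rotation":[0,0,0]},{"grip":4,"linear":[0,0,6.0],"rotation":[0,0,0]},{"grip":4,"linear":[0,0,6.0],"rotation":[0,0,0]}]'
python3 - <<'E'
from h import *
for n in ("side","top"): cv2.imwrite(f"pics/{n}3.png",cams.camera(n)[:,:,::-1])
rel([.454,.300,.031],Rdown(129.2))
im=cv2.imread("pics/top3.png");im2=cv2.imread("pics/side3.png");cv2.imwrite("pics/t3.png",np.hstack([cv2.resize(im[170:250,130:210],None,fx=5,fy=5),cv2.resize(im2[120:200,250:330],None,fx=5,fy=5)]))
E
```

```text
time_s: 2.22
eef_pos: [0.4555, 0.3013, 0.0332]
eef_rot: [0.002, -0.336, 0.942, 0.0]
wrist_force: [1.1, -0.2, 0.2]
opening: 0.471
t 2.32 p [0.4553 0.3012 0.033 ] F [-0.1  0.7 -0.3] open 0.468
linear [ 0.18 -0.01  0.2 ] rot [-0.05  0.16  0.07]
```

View pics/t3.png

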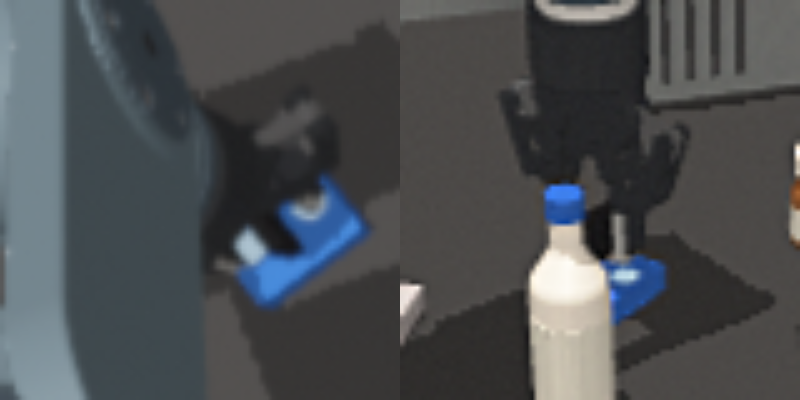

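```bash
python3 -m handwheel '[{"grip":0.5,"linear":[0,0,0.15],"rotation":[0,0,0]},{"grip":0.5,"linear":[0,0,0.15],"rotation":[0,0,0]},{"grip":0.5,"linear":[0,0,0.15],"rotation":[0,0,0]},{"grip":0.5,"linear":[0,0,0.15],"rotation":[0,0,0]},{"grip":0.5,"linear":[0,0,0.15],"rotation":[0,0,0]},{"grip":0.5,"linear":[0,0,0.15],"rotation":[0,0,0]},{"grip":0.5,"linear":[0,0,0.15],"rotation":[0,0,0]},{"grip":0.5,"linear":[0,0,0.15],"rotation":[0,0,0]}]'
python3 - <<'E'
from h import *
rel([.454,.300,.031],Rdown(129.2))
E
```

```text
time_s: 2.98
eef_pos: [0.4543, 0.3008, 0.0302]
eef_rot: [0.0, -0.336, 0.942, 0.0]
wrist_force: [-0.8, -0.7, 7.1]
opening: 0.109
t 2.98 p [0.4543 0.3008 0.0302] F [-0.8 -0.7  7.1] open 0.109
linear [ 0.07 -0.04 -0.08] rot [-0.01  0.03  0.06]
```

```bash
python3 -m handwheel '[{"grip":0.5,"linear":[0,0,-4],"rotation":[0,0,0]},{"grip":0.5,"linear":[0,0,-8],"rotation":[0,0,0]},{"grip":0.5,"linear":[0,0,-12],"rotation":[0,0,0]},{"grip":0.5,"linear":[0,0,-16],"rotation":[0,0,0]},{"grip":0.5,"linear":[0,0,-17],"rotation":[0,0,0]},{"grip":0.5,"linear":[0,0,-17],"rotation":[0,0,0]},{"grip":0.5,"linear":[0,0,-17],"rotation":[0,0,0]}]'
cat > fit2.py <<'E'
from h import *
t=lambda a:np.array(a)/7+[237.5,117.5]; d=lambda a:np.array(a)/7+[324.5,154.5]
# params x,y,yaw, nose y, nose z
def res(p,parts=(1,1)):
    r=[]
    if parts[0]:
        for sd,sy,u in [(1,1,(136,193)),(1,-1,(287,230)),(-1,1,(447,258)),(-1,-1,(596,298))]:
            r.append(P("top",SE(p,bay(sd,[0,sy*p[3],.0235])))[0]-t(u))
        for sd,sy,u in [(1,1,(120,262)),(1,-1,(300,292)),(-1,1,(425,320)),(-1,-1,(603,352))]:
            r.append(P("top",SE(p,bay(sd,[-.0295,sy*.0335,0])))[0]-t(u))
    if parts[1]:
        for sd,u in [(1,(203,92)),(-1,(250,235))]:
            r.append(P("side",SE(p,bay(sd,[0,p[3],.0235])))[0]-d((217+0*u[0],{1:120,-1:253}[sd]) if sd==1 else (262,253)))
    return np.concatenate(r+[[ (p[3]-.027)*500]])
for k in((1,1),(1,0),(0,1)):
    r=least_squares(res,[.61,.032,-.2,.027],args=(k,),loss="soft_l1");print(k,r.x.round(4),np.degrees(r.x[2]).round(2));print(res(r.x,k)[:-1].reshape(-1,2).round(1).tolist())
E
python3 fit2.py
```

```text
time_s: 3.57
eef_pos: [0.4537, 0.3005, 0.199]
eef_rot: [-0.0, -0.336, 0.942, -0.0]
wrist_force: [-0.6, 0.2, -2.3]
opening: 0.106
(1, 1) [ 0.6101  0.0332 -0.1995  0.0272] -11.43
[[-0.7, 0.4], [-0.1, -0.3], [-0.5, 0.3], [0.3, -0.9], [-0.2, -0.5], [0.3, 0.6], [-0.7, 0.0], [0.1, 0.9], [0.2, 1.9], [0.7, 3.1]]
(1, 0) [ 0.6103  0.0328 -0.1993  0.0267] -11.42
[[-0.3, 0.4], [-0.2, -0.4], [-0.1, 0.3], [0.3, -1.0], [0.0, -0.6], [0.5, 0.5], [-0.5, -0.0], [0.3, 0.8]]
(0, 1) [ 0.6137  0.0467 -0.2097  0.027 ] -12.01
[[-0.0, -0.4], [0.0, 0.3]]
```

```bash
python3 - <<'E'
from h import *
def yaw(a,b,z):
    d=ray("top",b,z)-ray("top",a,z); return np.degrees(np.arctan2(d[0],-d[1])), np.linalg.norm(d)
t=lambda a:np.array(a)/7+[237.5,117.5]
t4=lambda a:np.array(a)/4+[221.5,54.5]
print(yaw(t((75,10)),t((725,135)),.11),yaw(t((45,335)),t((660,455)),.06),yaw(t4((25,482)),t4((492,570)),.012),yaw(t4((25,30)),t4((597,142)),.247))
E
cat >> h.py <<'E'
ST=[.610,.033,-.1995]
RS=R.from_euler('z',ST[2])*R.from_matrix(B)   # bay axes in world
def bayw(sd,X): return SE(ST,bay(sd,X))[0]
Rbay=RS*R.from_matrix(np.c_[[-1,0,0],[0,1,0],[0,0,-1]])  # tool: z=-bayz, y=bay y, x=-bayx
def inbay(sd,pt): return RS.inv().apply(np.array(pt)-bayw(sd,[0,0,0]))
E
python3 - <<'E'
from h import *
print(Rbay.as_matrix().round(3))
rel(bayw(1,[0,0,.105+.031]),Rbay)
E
```

```text
(np.float64(-10.702348879516112), np.float64(0.22694110349249072)) (np.float64(-10.832241846227618), np.float64(0.22280714647985836)) (np.float64(-10.448879758696531), np.float64(0.3095387645986539)) (np.float64(-10.941055115979047), np.float64(0.3013222124761092))
[[-0.849  0.198  0.49 ]
 [ 0.172  0.98  -0.099]
 [-0.5    0.    -0.866]]
t 3.57 p [0.4537 0.3005 0.199 ] F [-0.6  0.2 -2.3] open 0.106
linear [  4.87 -21.86   0.62] rot [ 13.26 -28.03  49.5 ]
```

```bash
sed -i 's/^ST=.*/ST=[.610,.033,-.189]/' h.py; python3 - <<'E'
from h import *
rel(bayw(1,[0,0,.105+.031]),Rbay)
E
```

```text
t 3.57 p [0.4537 0.3005 0.199 ] F [-0.6  0.2 -2.3] open 0.106
linear [  4.97 -21.86   0.62] rot [ 13.1  -28.07  48.91]
```

```bash
python3 -m handwheel '[{"grip":0.5,"linear":[0.5,-2.2,-1],"rotation":[1.5,-3,5]},{"grip":0.5,"linear":[1,-4.4,-2],"rotation":[3,-6,10]},{"grip":0.5,"linear":[1.5,-6.6,-2],"rotation":[4.2,-9,15.5]},{"grip":0.5,"linear":[2,-8.8,-2],"rotation":[5.5,-12,21]},{"grip":0.5,"linear":[2.5,-11,-2],"rotation":[6.9,-15,26]},{"grip":0.5,"linear":[3,-13.2,-1.5],"rotation":[8.3,-18,31]},{"grip":0.5,"linear":[3.5,-15.4,-1],"rotation":[9.7,-21,36.5]},{"grip":0.5,"linear":[4,-17.6,-0.5],"rotation":[11,-24,42]},{"grip":0.5,"linear":[4.5,-19.8,0],"rotation":[12.2,-26.5,46]},{"grip":0.5,"linear":[5,-21.9,0.6],"rotation":[13.1,-28.1,48.9]},{"grip":0.5,"linear":[5,-21.9,0.6],"rotation":[13.1,-28.1,48.9]},{"grip":0.5,"linear":[5,-21.9,0.6],"rotation":[13.1,-28.1,48.9]}]'
python3 - <<'E'
from h import *
for n in ("side","top"): cv2.imwrite(f"pics/{n}4.png",cams.camera(n)[:,:,::-1])
rel(bayw(1,[0,0,.105+.031]),Rbay)
im=cv2.imread("pics/top4.png");im2=cv2.imread("pics/side4.png");cv2.imwrite("pics/t4.png",np.hstack([cv2.resize(im[90:190,230:330],None,fx=4,fy=4),cv2.resize(im2[110:210,310:410],None,fx=4,fy=4)]))
E
```

```text
time_s: 4.57
eef_pos: [0.5515, 0.0988, 0.1897]
eef_rot: [0.254, 0.091, 0.962, -0.025]
wrist_force: [-0.7, 0.8, -1.8]
opening: 0.109
t 4.67 p [0.5528 0.0998 0.192 ] F [ 0.4  1.1 -1.5] open 0.106
linear [-0.1   0.01 -0.04] rot [ 0.02 -0.17  0.06]
```

View pics/t4.png

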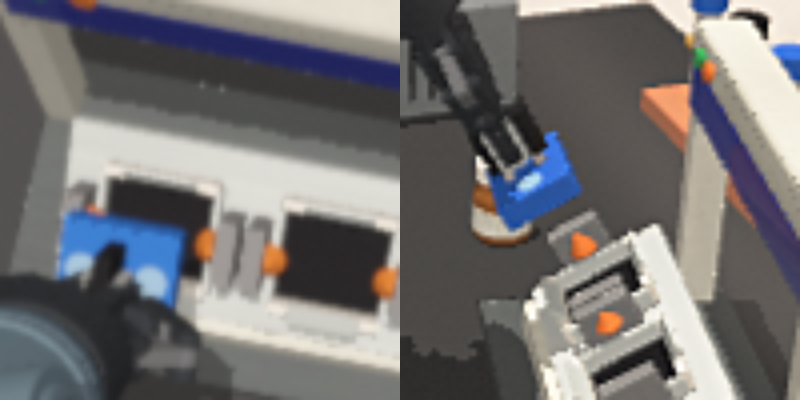

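View pics/side4.png

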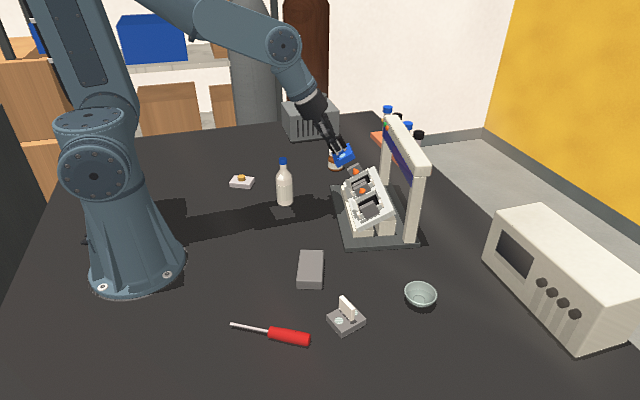

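```bash
cat > ov2.py <<'E'
from h import *
import sys
k=sys.argv[1]; hz=float(sys.argv[2]) if len(sys.argv)>2 else .0302
o,p,Rc=cur()
Rk=Rc*R.from_matrix(np.diag([-1.,1,-1]))  # cartridge axes
C=p+Rk.apply([0,0,-hz])
def box(x0,x1,y0,y1,z0,z1): return np.array([(x,y,z) for x in(x0,x1) for y in(y0,y1) for z in(z0,z1)])
E=[(0,1),(0,2),(0,4),(1,3),(1,5),(2,3),(2,6),(3,7),(4,5),(4,6),(5,7),(6,7)]
bx=[(C+Rk.apply(box(-.028,.028,-.032,.032,0,.02)),(0,255,0))]
for sd in(1,-1):
    bx.append((SE(ST,bay(sd,box(-.0295,.0295,-.0335,.0335,0,.016))),(255,0,255)))
    bx.append((SE(ST,bay(sd,box(-.0001,.0001,-.027,.027,.0215,.0235))),(255,255,0)))
ims=[]
for n,o_,w in(("top",(240,95),(80,100)),("side",(315,115),(80,100))):
    im=cv2.imread(f"pics/{n}{k}.png")[o_[1]:o_[1]+w[1],o_[0]:o_[0]+w[0]]; im=cv2.resize(im,None,fx=5,fy=5,interpolation=cv2.INTER_CUBIC)
    for b,col in bx:
        q=((P(n,b)-o_+.5)*5).round().astype(int)
        for i,j in E: cv2.line(im,tuple(map(int,q[i])),tuple(map(int,q[j])),col,1)
    ims.append(im)
cv2.imwrite(f"pics/o{k}.png",np.hstack(ims))
print("underside in bay L",inbay(1,C).round(4),"R",inbay(-1,C).round(4))
E
python3 ov2.py 4
```

```text
underside in bay L [-1.100e-03 -1.000e-04  1.054e-01] R [-0.0011  0.1099  0.1054]
```

View pics/o4.png

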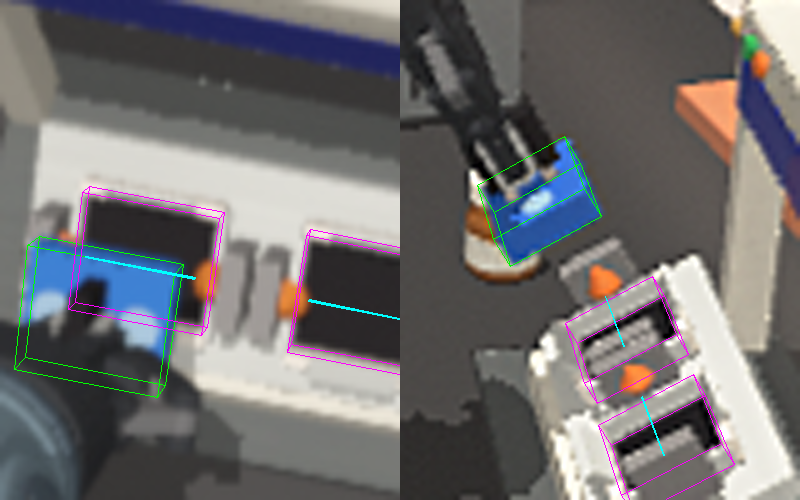

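```bash
python3 - <<'E'
import cv2,numpy as np
im=cv2.imread("pics/top4.png");cv2.imwrite("pics/z4.png",cv2.resize(im[125:185,235:295],None,fx=10,fy=10,interpolation=cv2.INTER_NEAREST))
im=cv2.imread("pics/side4.png");cv2.imwrite("pics/z4s.png",cv2.resize(im[135:195,325:385],None,fx=10,fy=10,interpolation=cv2.INTER_NEAREST))
E
```

```text
(no output)
```

View pics/z4.png

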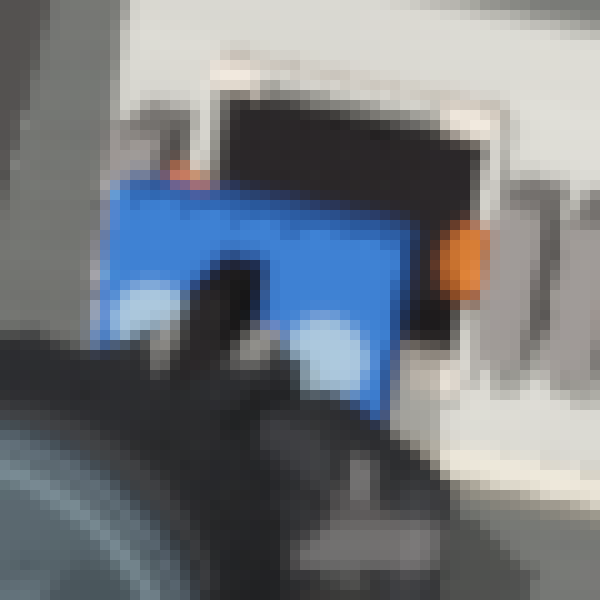

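View pics/z4s.png

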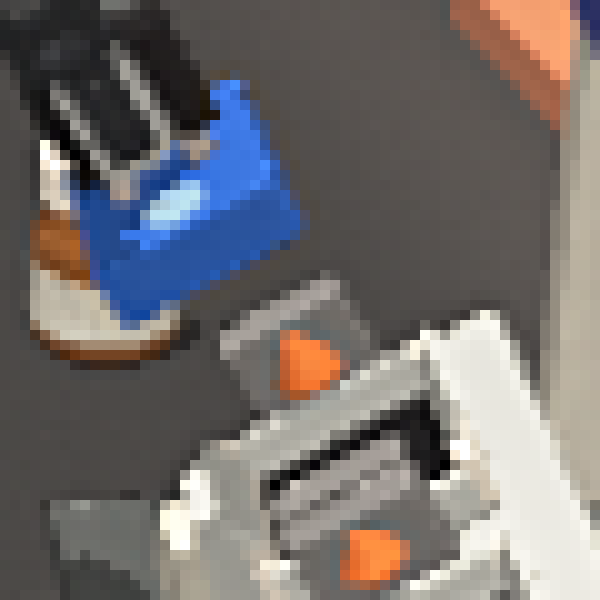

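```bash
cat > pc.py <<'E'
from h import *
import sys
def pose(): 
    o,p,Rc=cur(); Rk=Rc*R.from_matrix(np.diag([-1.,1,-1])); return p,Rk
def corners(dyaw=0,dx=0,dy=0,hz=.0302):
    p,Rk=pose(); Rk=Rk*R.from_euler('z',dyaw,degrees=True)
    X=np.array([(x,y,z) for z in(.02,0) for x,y in((.028,.032),(.028,-.032),(-.028,-.032),(-.028,.032))])
    return p+Rk.apply(X+[dx,dy,-hz])
for a in(0,3):
    print(a,"top z4:",((P("top",corners(a))-[235,125]+.5)*10).round(0).tolist())
    print(a,"side z4s:",((P("side",corners(a))-[325,135]+.5)*10).round(0).tolist())
E
python3 pc.py
```

```text
0 top z4: [[105.0, 190.0], [399.0, 247.0], [364.0, 495.0], [77.0, 439.0], [128.0, 172.0], [415.0, 227.0], [381.0, 469.0], [101.0, 415.0]]
0 side z4s: [[228.0, 72.0], [268.0, 176.0], [85.0, 277.0], [54.0, 170.0], [260.0, 127.0], [301.0, 232.0], [120.0, 332.0], [88.0, 223.0]]
3 top z4: [[98.0, 197.0], [393.0, 239.0], [371.0, 488.0], [83.0, 447.0], [121.0, 178.0], [409.0, 219.0], [388.0, 463.0], [106.0, 423.0]]
3 side z4s: [[222.0, 73.0], [272.0, 170.0], [92.0, 277.0], [50.0, 175.0], [254.0, 128.0], [306.0, 226.0], [126.0, 331.0], [84.0, 228.0]]
```

```bash
cat > blue.py <<'E'
from h import *
def mask(im,roi):
    x0,y0,x1,y1=roi; hsv=cv2.cvtColor(im,cv2.COLOR_BGR2HSV); m=cv2.inRange(hsv,(100,110,50),(125,255,255))
    k=np.zeros_like(m);k[y0:y1,x0:x1]=m[y0:y1,x0:x1];return k
E
python3 - <<'E'
from blue import *
m=mask(cv2.imread("pics/top0.png"),(165,190,210,240))
cs=max(cv2.findContours(m,cv2.RETR_EXTERNAL,cv2.CHAIN_APPROX_NONE)[0],key=len); h=cv2.convexHull(cs);print("flat rect",cv2.minAreaRect(h))
# edges in image via gradient-based subpixel: boundary where blue-ness crosses half
im=cv2.imread("pics/top4.png").astype(float); s=im[:,:,0]-im[:,:,2]
pts=[]
for x in range(249,274):
    col=s[138:152,x]; 
    i=np.argmax(col>60); 
    if i>0: pts.append((x,138+i-1+(60-col[i-1])/(col[i]-col[i-1])))
pts=np.array(pts);print(pts.round(1).tolist());c=np.polyfit(pts[:,0],pts[:,1],1);print("slope deg",np.degrees(np.arctan(c[0])))
E
```

```text
flat rect ((186.10000610351562, 214.79998779296875), (23.400001525878906, 27.200000762939453), 53.13010025024414)
[[249.0, 142.3], [250.0, 142.3], [251.0, 142.6], [252.0, 143.3], [253.0, 143.5], [254.0, 143.8], [255.0, 143.8], [256.0, 143.5], [257.0, 143.3], [258.0, 143.3], [259.0, 143.7], [260.0, 143.8], [261.0, 144.0], [262.0, 144.2], [263.0, 144.3], [264.0, 144.5], [265.0, 144.8], [266.0, 145.0], [267.0, 145.2], [268.0, 145.3], [269.0, 145.5], [270.0, 145.8], [271.0, 145.8], [272.0, 146.0], [273.0, 146.2]]
slope deg 8.54331667157875
```

```bash
python3 - <<'E'
from h import *
rel(bayw(1,[-.0012,.0003,.048+.0302]),Rbay)
E
```

```text
t 4.67 p [0.5528 0.0998 0.192 ] F [ 0.4  1.1 -1.5] open 0.106
linear [0.   0.04 5.74] rot [ 0.02 -0.17  0.06]
```

```bash
python3 -m handwheel '[{"grip":0.5,"linear":[0,0.04,2],"rotation":[0,-0.2,0]},{"grip":0.5,"linear":[0,0.04,4],"rotation":[0,-0.2,0]},{"grip":0.5,"linear":[0,0.04,5.7],"rotation":[0,-0.2,0]},{"grip":0.5,"linear":[0,0.04,5.7],"rotation":[0,-0.2,0]},{"grip":0.5,"linear":[0,0.04,5.7],"rotation":[0,-0.2,0]},{"grip":0.5,"linear":[0,0.04,5.7],"rotation":[0,-0.2,0]},{"grip":0.5,"linear":[0,0.04,5.7],"rotation":[0,-0.2,0]}]'
python3 - <<'E'
from h import *
for n in ("side","top"): cv2.imwrite(f"pics/{n}5.png",cams.camera(n)[:,:,::-1])
rel(bayw(1,[-.0012,.0003,.048+.0302]),Rbay)
E
python3 ov2.py 5;python3 - <<'E'
import cv2,numpy as np
im=cv2.imread("pics/top5.png");im2=cv2.imread("pics/side5.png");cv2.imwrite("pics/z5.png",np.hstack([cv2.resize(im[120:170,240:290],None,fx=8,fy=8,interpolation=0),cv2.resize(im2[140:190,335:385],None,fx=8,fy=8,interpolation=0)]))
E
```

```text
time_s: 5.25
eef_pos: [0.5823, 0.095, 0.1457]
eef_rot: [0.26, 0.091, 0.961, -0.024]
wrist_force: [0.3, 1.0, -1.4]
opening: 0.107
t 5.35 p [0.5824 0.0949 0.1457] F [ 0.5  0.1 -1.4] open 0.106
linear [ 0.3  -0.03  0.24] rot [0.06 0.35 0.02]
underside in bay L [0.002  0.0006 0.0504] R [0.002  0.1106 0.0504]
```

View pics/o5.png

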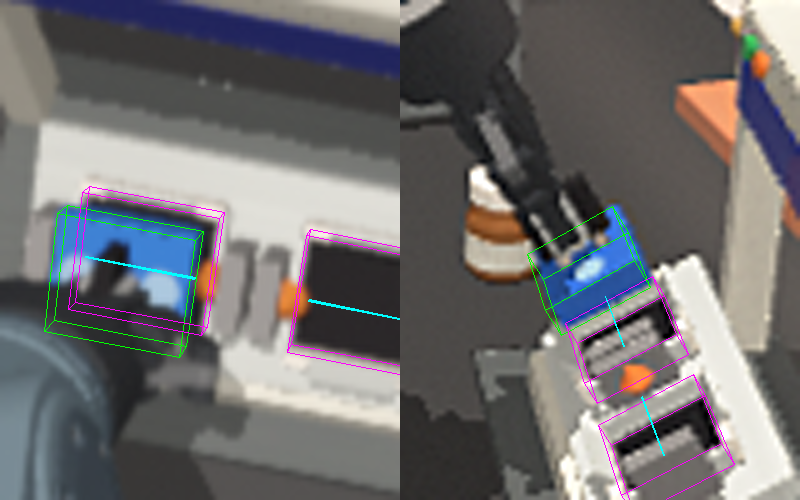

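View pics/z5.png

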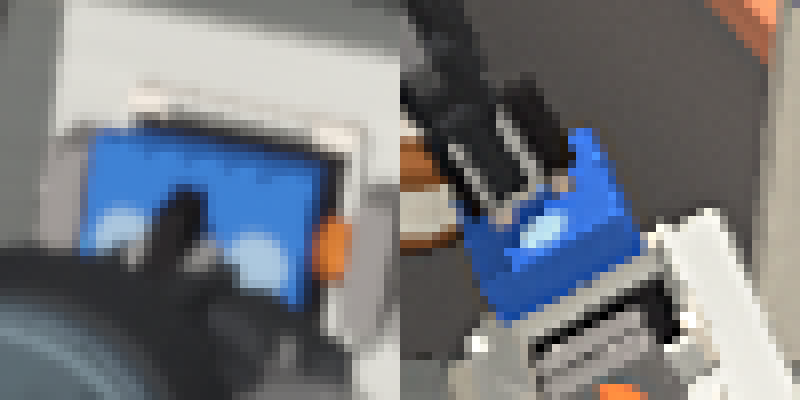

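```bash
cat > edge.py <<'E'
from h import *
import sys
k=sys.argv[1]
def corners(hz=.0302):
    o,p,Rc=cur(); Rk=Rc*R.from_matrix(np.diag([-1.,1,-1]))
    X=np.array([(x,y,z) for z in(.02,0) for x,y in((.028,.032),(.028,-.032),(-.028,-.032),(-.028,.032))])
    return p+Rk.apply(X+[0,0,-hz])
im=cv2.imread(f"pics/top{k}.png").astype(float); s=im[:,:,0]-im[:,:,2]
q=P("top",corners()); print("top model",q.round(1).tolist())
pts=[]
a,b=q[4],q[5]
for f in np.linspace(.4,.9,12):
    x=int(round(a[0]+f*(b[0]-a[0])));y0=int(a[1]+f*(b[1]-a[1]))-6
    col=s[y0:y0+14,x];i=np.argmax(col>60)
    y=y0+i-1+(60-col[i-1])/(col[i]-col[i-1]); my=a[1]+(x-a[0])*(b[1]-a[1])/(b[0]-a[0]); pts.append(y-my)
print("top back edge obs-model rows",np.round(pts,2),np.median(pts))
pts=[];a,b=q[5],q[6]
for f in np.linspace(.1,.4,6):
    y=int(round(a[1]+f*(b[1]-a[1])));mx=a[0]+(y-a[1])*(b[0]-a[0])/(b[1]-a[1]);x0=int(mx)+7
    row=s[y,x0-14:x0][::-1];i=np.argmax(row>60)
    if i>0: pts.append(x0-1-(i-1+(60-row[i-1])/(row[i]-row[i-1]))-mx)
print("top right edge obs-model cols",np.round(pts,2))
im=cv2.imread(f"pics/side{k}.png").astype(float); s=im[:,:,0]-im[:,:,2]
q=P("side",corners()); print("side model",q.round(1).tolist())
pts=[];a,b=q[5],q[1]  # right edge of side: underside->top corner chain
for c0,c1 in((4,5),(0,4)):
    a,b=q[c0],q[c1];pts=[]
    for f in np.linspace(.2,.8,6):
        y=int(round(a[1]+f*(b[1]-a[1])));mx=a[0]+(y-a[1])*(b[0]-a[0])/(b[1]-a[1]);x0=int(mx)+7
        row=s[y,x0-14:x0][::-1];i=np.argmax(row>60)
        if i>0: pts.append(x0-1-(i-1+(60-row[i-1])/(row[i]-row[i-1]))-mx)
    print("side right edge",np.round(pts,2))
a,b=q[5],q[6];pts=[]
for f in np.linspace(.2,.8,6):
    x=int(round(a[0]+f*(b[0]-a[0])));my=a[1]+(x-a[0])*(b[1]-a[1])/(b[0]-a[0]);y0=int(my)+7
    col=s[y0-14:y0,x][::-1];i=np.argmax(col>60)
    if i>0: pts.append(y0-1-(i-1+(60-col[i-1])/(col[i]-col[i-1]))-my)
print("side bottom edge rows",np.round(pts,2))
E
python3 edge.py 5
```

```text
top model [[250.9, 137.2], [278.6, 142.5], [275.2, 165.9], [248.2, 160.7], [253.0, 135.4], [280.0, 140.7], [276.7, 163.7], [250.3, 158.5]]
top back edge obs-model rows [-0.79 -0.82 -0.76 -0.68 -0.8  -0.81 -0.77 -0.91 -0.75 -0.78 -0.72 -0.82] -0.7857299157339668
top right edge obs-model cols [-0.08 -0.04 -0.01 -0.13 -0.62 -0.56]
side model [[356.9, 155.8], [361.2, 166.5], [343.4, 176.4], [339.9, 165.3], [360.0, 160.9], [364.4, 171.8], [346.8, 181.6], [343.2, 170.3]]
side right edge [1.24 1.35 1.15 1.15 1.23 1.15]
side right edge [1.56 1.56 1.45 1.48 1.48 1.55]
side bottom edge rows [-0.59 -0.72 -0.82 -0.48 -0.55 -0.67]
```

```bash
python3 - <<'E'
from h import *
print("housing mid pred",P("side",bayw(1,[0,.040,.041])),"obs 353.5,167")
print("nose range pred",[P("side",bayw(1,[0,y,z])).round(1).tolist() for y,z in((.027,.0215),(.036,.0365))],"obs",310/10+324.5,365/10+134.5)
print(P("side",bayw(1,[.0295,-.0335,.016])),P("side",bayw(1,[-.0295,-.0335,.016])))
# solve cartridge 3D offset
o,p,Rc=cur(); p=p+Rc.apply([0,0,.02])
J=lambda n:np.array([(P(n,p+d)-P(n,p))[0]/1e-3 for d in np.eye(3)*1e-3]).T
Jt,Js=J("top"),J("side"); print(Jt.round(0).tolist(),Js.round(0).tolist())
A=np.vstack([Jt[1],Jt[0],Js[0],Js[1]]);b=[-.79,-.05,1.3,-.0]
# side bottom edge normal measurement: row at fixed col
sl=(181.6-171.8)/(346.8-364.4); sl2=(171.8-160.9)/(364.4-360.0)
ts=(140.7-135.4)/27; tr=(280-276.7)/(140.7-163.7)
A=np.vstack([Jt[1]-ts*Jt[0],Jt[0]-tr*Jt[1],Js[0]-Js[1]/sl2,Js[1]-sl*Js[0]]);b=[-.79,-.05,1.3,-.65]
x,r,_,_=np.linalg.lstsq(A,b,rcond=None);print("world off mm",x*1e3,"res",A@x-b,"bay",RS.inv().apply(x)*1e3)
E
```

```text
housing mid pred [[351.97267421 167.15489926]] obs 353.5,167
nose range pred [[[355.7, 174.2]], [[352.9, 168.9]]] obs 355.5 171.0
[[369.77628218 181.27867155]] [[351.33356233 191.16382209]]
[[10.0, -432.0, -49.0], [-417.0, -4.0, -123.0]] [[330.0, -126.0, 17.0], [-50.0, -165.0, -310.0]]
world off mm [ 1.4308096  -0.61179346  3.42061119] res [-0.24652153  0.01407628 -0.27701728 -0.04104602] bay [ 3.02690011 -0.33208308  2.20219998]
```

```bash
python3 -m handwheel '[{"grip":0.5,"linear":[0.25,-0.04,0],"rotation":[0,0.3,0]},{"grip":0.5,"linear":[0.25,-0.04,0.6],"rotation":[0,0.3,0]},{"grip":0.5,"linear":[0.25,-0.04,1.2],"rotation":[0,0.3,0]},{"grip":0.5,"linear":[0.25,-0.04,1.2],"rotation":[0,0.3,0]},{"grip":0.5,"linear":[0.25,-0.04,1.2],"rotation":[0,0.3,0]}]'
python3 - <<'E'
from h import *
for n in ("side","top"): cv2.imwrite(f"pics/{n}6.png",cams.camera(n)[:,:,::-1])
rel(bayw(1,[-.0006,.0,.0302]),Rbay)
im=cv2.imread("pics/top6.png");im2=cv2.imread("pics/side6.png");cv2.imwrite("pics/z6.png",np.hstack([cv2.resize(im[120:170,240:290],None,fx=8,fy=8,interpolation=0),cv2.resize(im2[140:190,335:385],None,fx=8,fy=8,interpolation=0)]))
E
python3 ov2.py 6; python3 edge.py 6|grep -v model\ 
```

```text
time_s: 5.77
eef_pos: [0.5855, 0.0932, 0.132]
eef_rot: [0.257, 0.091, 0.962, -0.024]
wrist_force: [0.4, 0.6, -1.3]
opening: 0.11
t 5.87 p [0.5857 0.0933 0.1325] F [ 0.2 -0.1 -0.8] open 0.107
linear [-0.12  0.03  3.72] rot [ 0.02 -0.09 -0.  ]
underside in bay L [-0.0018 -0.0003  0.0372] R [-0.0018  0.1097  0.0372]
side right edge [0.93 1.02 1.13 1.12 0.8  1.09]
side right edge [1.65 1.02 1.02 1.5  1.24 1.24]
side bottom edge rows [-0.09 -0.17 -0.29 -0.2  -0.21 -0.23]
```

View pics/z6.png

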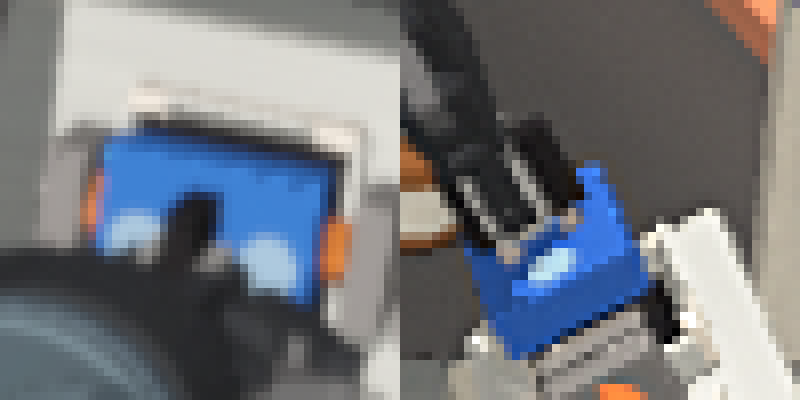

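```bash
python3 -m handwheel '[{"grip":0.5,"linear":[-0.08,0.03,0.4],"rotation":[0,0,0]},{"grip":0.5,"linear":[-0.08,0.03,0.8],"rotation":[0,0,0]},{"grip":0.5,"linear":[-0.08,0.03,1.2],"rotation":[0,0,0]},{"grip":0.5,"linear":[-0.08,0.03,1.2],"rotation":[0,0,0]}]'
python3 - <<'E'
from h import *
rel(bayw(1,[-.0006,.0,.0302]),Rbay)
o,p,Rc=cur();print("tool F",Rc.inv().apply(o["wrist_force"]).round(1),"torque",Rc.inv().apply(o["torque"]).round(2))
E
python3 ov2.py 6
```

```text
time_s: 6.2
eef_pos: [0.5928, 0.0923, 0.1225]
eef_rot: [0.257, 0.091, 0.962, -0.024]
wrist_force: [-0.7, 0.2, 0.6]
opening: 0.112
t 6.2 p [0.5928 0.0923 0.1225] F [-0.7  0.2  0.6] open 0.112
linear [ 0.01 -0.01  2.5 ] rot [ 0.03 -0.04 -0.  ]
tool F [ 0.3  0.1 -0.9] torque [ 0.02  0.27 -0.01]
underside in bay L [-0.0005  0.0001  0.025 ] R [-0.0005  0.1101  0.025 ]
```

```bash
python3 -m handwheel '[{"grip":0.5,"linear":[0,0,0.4],"rotation":[0,0,0]},{"grip":0.5,"linear":[0,0,0.8],"rotation":[0,0,0]},{"grip":0.5,"linear":[0,0,1.0],"rotation":[0,0,0]},{"grip":0.5,"linear":[0,0,1.0],"rotation":[0,0,0]}]'
python3 - <<'E'
from h import *
rel(bayw(1,[-.0006,.0,.0302]),Rbay)
o,p,Rc=cur();print("tool F",Rc.inv().apply(o["wrist_force"]).round(1),"torque",Rc.inv().apply(o["torque"]).round(2))
E
python3 ov2.py 6
```

```text
time_s: 6.53
eef_pos: [0.5971, 0.0914, 0.1133]
eef_rot: [0.257, 0.091, 0.962, -0.024]
wrist_force: [1.1, -0.6, -2.6]
opening: 0.106
t 6.53 p [0.5971 0.0914 0.1133] F [ 1.1 -0.6 -2.6] open 0.106
linear [-0.07  0.01  1.47] rot [ 0.01 -0.12 -0.  ]
tool F [ 0.3 -0.3  2.9] torque [0.01 0.3  0.03]
underside in bay L [-0.0014 -0.0001  0.0147] R [-0.0014  0.1099  0.0147]
```

```bash
python3 -m handwheel '[{"grip":0.5,"linear":[-0.05,0,0.4],"rotation":[0,0,0]},{"grip":0.5,"linear":[-0.05,0,0.8],"rotation":[0,0,0]},{"grip":0.5,"linear":[-0.05,0,1.2],"rotation":[0,0,0]},{"grip":0.5,"linear":[-0.05,0,1.3],"rotation":[0,0,0]},{"grip":0.5,"linear":[-0.05,0,1.3],"rotation":[0,0,0]}]'
python3 - <<'E'
from h import *
rel(bayw(1,[-.0006,.0,.0302]),Rbay)
o,p,Rc=cur();print("tool F",Rc.inv().apply(o["wrist_force"]).round(1),"torque",Rc.inv().apply(o["torque"]).round(2))
for n in ("side","top"): cv2.imwrite(f"pics/{n}7.png",cams.camera(n)[:,:,::-1])
im=cv2.imread("pics/top7.png");im2=cv2.imread("pics/side7.png");cv2.imwrite("pics/z7.png",np.hstack([cv2.resize(im[120:170,240:290],None,fx=8,fy=8,interpolation=0),cv2.resize(im2[140:190,335:385],None,fx=8,fy=8,interpolation=0)]))
E
python3 ov2.py 7
```

```text
time_s: 6.95
eef_pos: [0.6038, 0.09, 0.1022]
eef_rot: [0.257, 0.091, 0.962, -0.024]
wrist_force: [2.7, -0.6, -5.5]
opening: 0.108
t 6.95 p [0.6038 0.09   0.1022] F [ 2.7 -0.6 -5.5] open 0.108
linear [-0.04  0.02  0.17] rot [ 0.01 -0.13  0.  ]
tool F [ 0.3 -0.1  6.2] torque [0.03 0.51 0.01]
underside in bay L [-0.001  -0.0001  0.002 ] R [-0.001   0.1099  0.002 ]
```

View pics/z7.png

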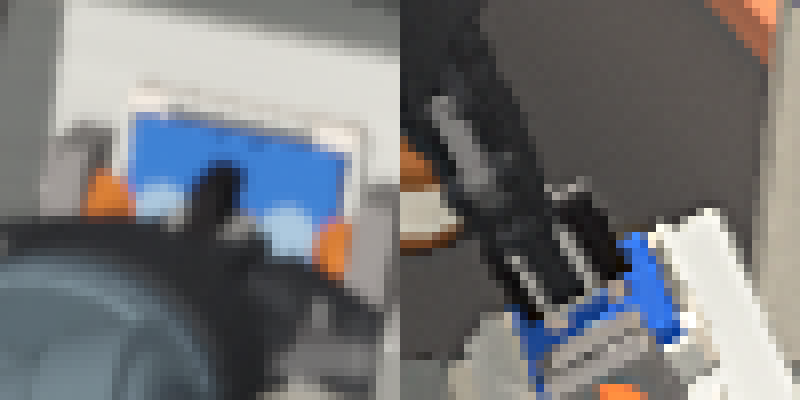

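```bash
python3 -m handwheel '[{"grip":0.5,"linear":[-0.04,0,0.2],"rotation":[0,0,0]},{"grip":0.5,"linear":[-0.04,0,0.3],"rotation":[0,0,0]},{"grip":0.5,"linear":[-0.04,0,0.3],"rotation":[0,0,0]},{"grip":0.5,"linear":[-0.04,0,0.3],"rotation":[0,0,0]}]'
python3 - <<'E'
from h import *
rel(bayw(1,[-.0006,.0,.0302]),Rbay)
o,p,Rc=cur();print("tool F",Rc.inv().apply(o["wrist_force"]).round(1),"torque",Rc.inv().apply(o["torque"]).round(2))
E
python3 ov2.py 7
```

```text
time_s: 7.38
eef_pos: [0.605, 0.09, 0.1006]
eef_rot: [0.256, 0.091, 0.962, -0.024]
wrist_force: [-7.8, 0.4, 3.2]
opening: 0.107
t 7.38 p [0.605  0.09   0.1006] F [-7.8  0.4  3.2] open 0.107
linear [-0.01 -0.01 -0.02] rot [ 0.01 -0.14  0.02]
tool F [ 5.1 -1.1 -6.6] torque [0.33 1.08 0.07]
underside in bay L [-0.0008  0.0001 -0.0002] R [-0.0008  0.1101 -0.0002]
```

```bash
python3 -m handwheel '[{"grip":0.5,"linear":[0.07,0,0.1],"rotation":[0,0,0]},{"grip":0.5,"linear":[0.07,0,0.1],"rotation":[0,0,0]},{"grip":0.5,"linear":[0.07,0,0.1],"rotation":[0,0,0]},{"grip":0.5,"linear":[0.07,0,0.1],"rotation":[0,0,0]}]'
python3 - <<'E'
from h import *
rel(bayw(1,[-.0006,.0,.0302]),Rbay)
o,p,Rc=cur();print("tool F",Rc.inv().apply(o["wrist_force"]).round(1),"torque",Rc.inv().apply(o["torque"]).round(2))
E
python3 ov2.py 7
```

```text
time_s: 7.72
eef_pos: [0.6051, 0.0901, 0.1005]
eef_rot: [0.257, 0.091, 0.962, -0.024]
wrist_force: [-17.5, -0.9, 14.4]
opening: 0.111
t 7.72 p [0.6051 0.0901 0.1005] F [-17.5  -0.9  14.4] open 0.111
linear [-0.01 -0.01 -0.03] rot [ 0.   -0.08  0.03]
tool F [  7.6  -4.2 -21. ] torque [0.7  1.37 0.09]
underside in bay L [-0.0007  0.0001 -0.0003] R [-0.0007  0.1101 -0.0003]
```

```bash
python3 -m handwheel '[{"grip":0.5,"linear":[0.05,0.02,-0.2],"rotation":[0,0,0]},{"grip":0.5,"linear":[0.05,0.02,-0.4],"rotation":[0,0,0]},{"grip":0.5,"linear":[0.05,0.02,-0.6],"rotation":[0,0,0]},{"grip":0.5,"linear":[0.05,0.02,-0.6],"rotation":[0,0,0]}]'
python3 - <<'E'
from h import *
rel(bayw(1,[-.0006,.0,.0302]),Rbay)
o,p,Rc=cur();print("tool F",Rc.inv().apply(o["wrist_force"]).round(1),"torque",Rc.inv().apply(o["torque"]).round(2))
E
python3 ov2.py 7
```

```text
time_s: 8.05
eef_pos: [0.6026, 0.0908, 0.1046]
eef_rot: [0.257, 0.091, 0.962, -0.024]
wrist_force: [3.2, 1.6, -6.8]
opening: 0.108
t 8.05 p [0.6026 0.0908 0.1046] F [ 3.2  1.6 -6.8] open 0.108
linear [-0.03 -0.04  0.45] rot [ 0.04 -0.03 -0.  ]
tool F [0.9 2.1 7.3] torque [-0.11  0.45 -0.02]
underside in bay L [-0.0009  0.0004  0.0045] R [-0.0009  0.1104  0.0045]
```

```bash
python3 -m handwheel '[{"grip":0.5,"linear":[0,-0.03,-0.2],"rotation":[0,0,0]},{"grip":0.5,"linear":[0,-0.03,-0.4],"rotation":[0,0,0]},{"grip":0.5,"linear":[0,-0.03,-0.4],"rotation":[0,0,0]},{"grip":0.5,"linear":[0,-0.03,-0.4],"rotation":[0,0,0]}]'
python3 - <<'E'
from h import *
for n in ("side","top"): cv2.imwrite(f"pics/{n}8.png",cams.camera(n)[:,:,::-1])
rel(bayw(1,[-.0006,.0,.0302]),Rbay)
o,p,Rc=cur();print("tool F",Rc.inv().apply(o["wrist_force"]).round(1),"torque",Rc.inv().apply(o["torque"]).round(2))
im=cv2.imread("pics/top8.png");im2=cv2.imread("pics/side8.png");cv2.imwrite("pics/z8.png",np.hstack([cv2.resize(im[120:170,240:290],None,fx=8,fy=8,interpolation=0),cv2.resize(im2[140:190,335:385],None,fx=8,fy=8,interpolation=0)]))
E
python3 ov2.py 8
```

```text
time_s: 8.38
eef_pos: [0.6005, 0.0908, 0.1079]
eef_rot: [0.257, 0.091, 0.962, -0.024]
wrist_force: [4.5, 1.0, -8.6]
opening: 0.106
t 8.48 p [0.6005 0.0908 0.1079] F [ 5.5  0.5 -8.2] open 0.108
linear [-0.05 -0.    0.83] rot [ 0.03 -0.05 -0.  ]
tool F [-0.5  1.5  9.8] torque [-0.33  0.34 -0.04]
underside in bay L [-0.0011  0.      0.0083] R [-0.0011  0.11    0.0083]
```

View pics/z8.png

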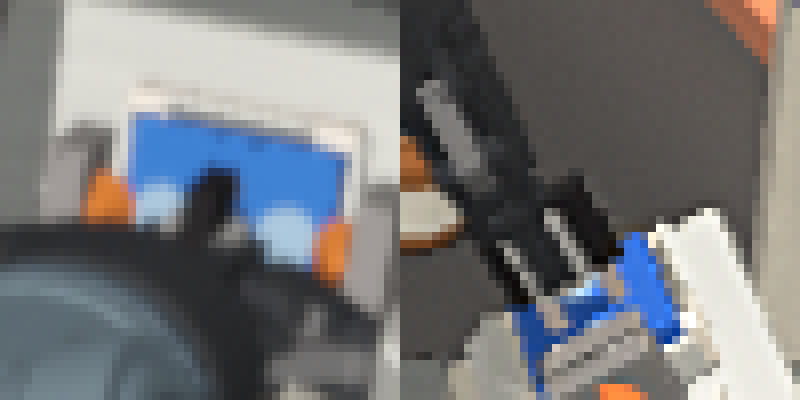

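The block has stayed under the noses while the bar is up about 8 mm at about 9.8 N, so this bay's catches are sound. I'll hold the pull.

```bash
python3 -m handwheel '[{"grip":0.5,"linear":[0,0,0],"rotation":[0,0,0]},{"grip":0.5,"linear":[0,0,0],"rotation":[0,0,0]},{"grip":0.5,"linear":[0,0,0],"rotation":[0,0,0]},{"grip":0.5,"linear":[0,0,0],"rotation":[0,0,0]},{"grip":0.5,"linear":[0,0,0],"rotation":[0,0,0]},{"grip":0.5,"linear":[0,0,0],"rotation":[0,0,0]},{"grip":0.5,"linear":[0,0,0],"rotation":[0,0,0]},{"grip":0.5,"linear":[0,0,0],"rotation":[0,0,0]}]'
python3 -m handwheel '[{"grip":0.5,"linear":[-0.03,0,0.3],"rotation":[0,0,0]},{"grip":0.5,"linear":[-0.03,0,0.6],"rotation":[0,0,0]},{"grip":0.5,"linear":[-0.03,0,0.9],"rotation":[0,0,0]},{"grip":0.5,"linear":[-0.03,0,1.0],"rotation":[0,0,0]},{"grip":0.5,"linear":[-0.03,0,1.0],"rotation":[0,0,0]},{"grip":0.5,"linear":[-0.03,0,1.0],"rotation":[0,0,0]}]'
python3 ov2.py 8; python3 -c "
from h import *
o,p,Rc=cur();print('tool F',Rc.inv().apply(o['wrist_force']).round(1))"
```

```text
time_s: 9.15
eef_pos: [0.6005, 0.0908, 0.1079]
eef_rot: [0.257, 0.091, 0.962, -0.024]
wrist_force: [4.8, 1.8, -8.7]
opening: 0.108
time_s: 9.65
eef_pos: [0.6051, 0.09, 0.1006]
eef_rot: [0.257, 0.091, 0.962, -0.024]
wrist_force: [-17.7, 1.3, 14.7]
opening: 0.104
underside in bay L [-0.0007  0.     -0.0003] R [-0.0007  0.11   -0.0003]
tool F [  8.   -2.  -21.5]
```

```bash
python3 -m handwheel '[{"grip":0.5,"linear":[0.05,0,-0.1],"rotation":[0,0,0]},{"grip":1.8,"linear":[0.05,0,-0.1],"rotation":[0,0,0]},{"grip":1.8,"linear":[0.05,0,-0.1],"rotation":[0,0,0]},{"grip":1.8,"linear":[0.05,0,-0.1],"rotation":[0,0,0]},{"grip":1.8,"linear":[0.05,0,-0.1],"rotation":[0,0,0]},{"grip":1.8,"linear":[0.05,0,-0.1],"rotation":[0,0,0]}]'
python3 -c "
from h import *
rel(bayw(1,[0,0,.15]),Rbay)
o,p,Rc=cur();print('tool F',Rc.inv().apply(o['wrist_force']).round(1), inbay(1,p))"
```

```text
time_s: 10.15
eef_pos: [0.6051, 0.0899, 0.1003]
eef_rot: [0.258, 0.091, 0.962, -0.024]
wrist_force: [-0.6, 0.2, -0.3]
opening: 0.212
t 10.15 p [0.6051 0.0899 0.1003] F [-0.6  0.2 -0.3] open 0.212
linear [-8.000e-02  1.000e-02 -1.203e+01] rot [ 0.03 -0.02 -0.  ]
tool F [ 0.6  0.1 -0.1] [-8.01608140e-04 -9.82879295e-06  2.96588315e-02]
```

Forces are back to zero, so the bar is free. I'm withdrawing along the bay axis.

```bash
python3 -m handwheel '[{"grip":1.8,"linear":[0,0,-1],"rotation":[0,0,0]},{"grip":1.8,"linear":[0,0,-3],"rotation":[0,0,0]},{"grip":1.8,"linear":[0,0,-6],"rotation":[0,0,0]},{"grip":1.8,"linear":[0,0,-9],"rotation":[0,0,0]},{"grip":1.8,"linear":[0,0,-12],"rotation":[0,0,0]},{"grip":1.8,"linear":[0,0,-16],"rotation":[0,0,0]},{"grip":1.8,"linear":[0,0,-20],"rotation":[0,0,0]},{"grip":1.8,"linear":[0,0,-20],"rotation":[0,0,0]},{"grip":1.8,"linear":[0,0,-20],"rotation":[0,0,0]}]'
python3 - <<'E'
from h import *
for n in ("side","top"): cv2.imwrite(f"pics/{n}9.png",cams.camera(n)[:,:,::-1])
im=cv2.imread("pics/top9.png");im2=cv2.imread("pics/side9.png");cv2.imwrite("pics/z9.png",np.hstack([cv2.resize(im[110:180,235:305],None,fx=5.7,fy=5.7,interpolation=0),cv2.resize(im2[130:200,325:395],None,fx=5.7,fy=5.7,interpolation=0)]))
# predicted block-top corners and bar-top centre if home (world), observed to compare
for n in("top","side"): print(n,((P(n,[bayw(1,[x,y,.02]) for x,y in((.028,.032),(.028,-.032),(-.028,-.032),(-.028,.032))]+[bayw(1,[.022,0,.064]),bayw(1,[-.022,0,.064])])+.5-([235,110] if n=="top" else [325,130]))*5.7).round(0).tolist())
print(cur()[0]["wrist_force"])
E
```

```text
time_s: 10.9
eef_pos: [0.5076, 0.1091, 0.2772]
eef_rot: [0.261, 0.091, 0.961, -0.024]
wrist_force: [-0.0, 0.4, -0.5]
opening: 0.213
top [[123.0, 139.0], [272.0, 168.0], [254.0, 295.0], [108.0, 267.0], [175.0, 189.0], [161.0, 293.0]]
side [[225.0, 226.0], [251.0, 289.0], [151.0, 343.0], [130.0, 278.0], [189.0, 198.0], [111.0, 241.0]]
[-0.23839535  1.13227469 -0.38483569]
```

View pics/z9.png

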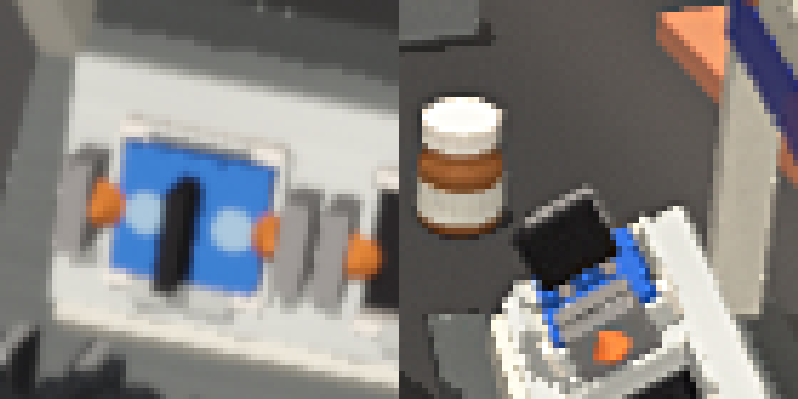

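View pics/side9.png

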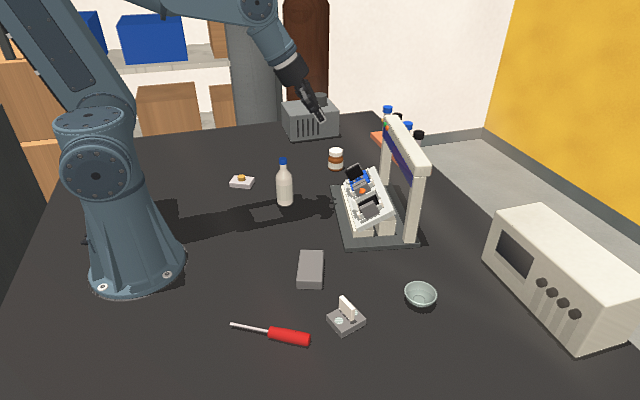

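The cartridge sits square in the left bay with the noses over its top at crop positions (105,203) and (268,235). The bar is free, the gripper is clear, and the bystanders are where they started.

```bash
python3 -c "
from bench import ctrl
print(ctrl.hand_in())"
```

```text
the job is handed in; nothing more can be done
None
```

I loaded the blue cartridge into the left bay, proved it latched, let go of the bar and handed the job in at about 11 s. The left bay's catches turned out to be sound, so I never needed the right bay.

- **Pressed home:** I pushed with about 21 N. The underside then read −0.3 mm from the estimated bay floor, and within 1 mm of the bay's axis.
- **Tug:** I raised the bar about 8.6 mm and held it for about 0.8 s at close to 10 N. The block did not move in the pictures, so the bar was drawn out about 7 mm.
- **After the tug:** I pressed it home again before letting go.
- **Last checks:** The wrist force was about 0 N after release. The pictures show the cartridge square in the bay with the noses over it, the gripper clear, and no bystander visibly moved.

**Disagreement:** the top and side cameras differed by up to about 2 mm, and the edge-based yaw readings of the station by about 0.7°. I settled this by comparing the cartridge with the bay in the same pictures and by feel. A steady sideways force of 5 to 8 N remained while pressing, so it was held slightly against one wall; it vanished on release. I judged the bar to be back in from the pictures and the zero force, because its position cannot be read directly.

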